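# Puff the cell tester's contacts, then hold its dial at load

## Task

Check the cell in the tester: first blow its contacts clean by pressing the red cap of the clamped air duster all the way down and letting it spring back up. Then press the tester's spring-return dial down by its orange bar, past the first and second notch to the third (green mark), not the last one (red mark), and finish while still holding it there with the fingers, because it springs back when let go. Leave the loose things on the desk where they are.

Things in the scene. Friction and masses are not known exactly. Their poses are not given: they have to be found in the camera images.
- tester: Grey cell tester, fixed. Origin on the desk; its x points away from its front, which roughly faces the robot; z up. Case 120 mm wide, 85 mm high, from 50 mm in front of the origin to 80 mm behind it. On top a dry cell sits fixed in a cradle 115 mm above the desk. In front, two dark round cheeks (31 mm radius, tops 106 mm above the desk) carry the dial.
- dial (a joint): Spring-return dial, rad: 0 at rest (bar up), grows as the bar is pressed down. Notches: first 0.314, second 0.628, third 0.942 (green mark on the cheeks), last 1.257 = end stop (red mark). They are felt but do not hold it: let go, it returns to 0. Pressing down on the bar takes 6 to 11 N, falling and rising at each notch.
- dial_bar (a point): Centre of the dial's orange bar: round, 14 mm thick, 44 mm long along the tester's y, on an arm 75 mm from the dial's axis. At rest the arm points forward (tester -x) and 40 deg up, bar centre 123 mm above the desk; at the third notch 57 mm (arm 14 deg below level), at the last 35 mm. Push it from above and follow its arc.
- dial_axis (a point): Centre of the dial's axis (fixed), 75 mm above the desk, 55 mm in front of the tester's origin; the axis runs along the tester's y.
- duster: Blue air-duster canister with a white band, 52 mm thick, fixed upright in a dark steel stand with a foot 100 x 100 mm. Origin on the desk under the canister's axis, z up; its thin orange straw points along its own -x, towards the tester's cradle.
- nozzle_cap (a joint): Travel of the sprung red cap on the canister, m, 0 = up, 0.007 = fully down. Pushing it takes 4 N at first and 7.5 N fully down; it springs back up by itself.
- cap_top (a point): Centre of the top of the red cap (32 mm wide, 23 mm high), 179 mm above the desk when up; press here straight down.
- mug: Loose white mug with dots, 82 mm wide, 91 mm high, bystander; origin under its centre.
- battery_3: Loose small red and silver cell, 14 x 50 mm, lying on the desk, bystander; origin at its underside.
- pencil_pen: Loose white and blue pen, 136 mm long, lying on the desk, bystander; origin at its underside.
- screwdriver: Loose black and yellow screwdriver, 157 mm long, lying on the desk, bystander; origin at its underside.
- hex_keys: Loose red folding hex key set, 28 x 95 x 25 mm, lying on the desk, bystander; origin at its underside.
There are look-alikes about, which are no part of the job. What is shaped like the duster but turquoise is not meant.

How it is judged:
By the outcome, as a careful person would: the job done as asked, in the order asked, and still so for the second after the job is handed in, while the arm keeps its last pose, push and grip.
It also fails if it takes over 42 s, if anything falls off the work surface, if the arm or the gripper's body presses on something with over 40 N, if the wrist force passes 120 N, or if a joint passes its speed limit or range.

## Robot

A 6-joint arm with a two-finger parallel gripper is mounted at the origin on the work surface; the furniture and walls round the work are solid. World frame = base frame: x ahead of the robot, y to its left, z up, the work surface at z = 0. Lengths are in m, angles in rad, forces in N, time in s.
With the tool pointing down it reaches from about 0.325 to 0.775 m from the base axis. Payload 5.5 kg.
Tool frame: the origin (TCP) lies midway between the tips of the shut fingers; the grasp point (between the pads) lies 19 mm behind it (ctrl.grasp_offset is the distance from the TCP to the grasp point, in m); z points along the fingers, y is the line along which they close (so a half turn about z gives the same grasp; the last joint's range is limited). The gripper opens to 88 mm and grips with 3 to 60 N. Pads are 20 mm wide; open, the fingers measure 115 mm over their backs; the gripper's body (75 mm by 178 mm) begins 61 mm behind the grasp point.
Start: joints at [1.218, 0.091, 1.231, -0, 1.82, -0.057], TCP at [0.175, 0.574, 0.197] pointing down, gripper open.
Joint ranges: [-2.87, 2.87], [-0.86, 2.18], [0.17, 2.46], [-1.51, 4.65], [0.06, 2.69], [-2.65, 2.65]. Speed limits (rad/s): [2.57, 2.57, 3.01, 3.14, 3.14, 3.14].

## Interface

Orientations are given as [roll, pitch, yaw] about the fixed x, y, z axes, in that order (R = Rz(yaw) Ry(pitch) Rx(roll)).
In Python, from cell import ctrl, read_state, read_camera, camera_info, sign_off gives the robot as it stands. Calls block until the motion is done:
- ctrl.goto(position, orientation): joint-space move of the TCP to a pose.
- ctrl.move_linear(position, max_speed=0.15, rotation=None): straight line of the TCP; rotation=None keeps the orientation; max_speed is the mean speed in m/s.
- ctrl.movej(angles): joint-space move.
- ctrl.grip(opening, f_grip=None): opening from 0.0 (shut) to 1.0 (fully open); f_grip is the grip in N (None keeps the last); returns when the fingers have stopped.
- ctrl.sleep(seconds).
- ctrl.inverse_kinematics(position, orientation): joint angles nearest the present ones, or None.
- read_state(): the state.
- read_camera(name): name is "scene" or "top" or "wrist"; returns the picture (384x512x3 uint8, red, green, blue); there is no depth.
- camera_info(name): a dict with "vfov" (degrees; the focal length in pixels is half the picture's height over the tangent of half this angle, whatever the lens; pixels are square), "cx", "cy" (the principal point, pixels), "k1" (the pictures are not rectified: a ray, as slopes to the right and down, at radius r is drawn at 1 + k1 r^2 times it, then the intrinsics apply), "R" (3x3) and "t" (3): a world point X has camera coordinates R X + t; the wrist camera has in their place "hand_eye" (4x4, takes a point from camera to tool coordinates, whose origin is the TCP and whose axes are the flange's). Camera axes: x right, y down, z forward; pixel columns grow to the right and rows downward; lengths in m; the calibration is good to about 2 mm. A picture is of the moment at which its call begins: read the wrist's pose just before it. camera_info takes no time and is no camera call.
A pose or a line that the arm cannot do raises ctrl.MotionError and nothing moves.
- sign_off(): hands the job in; it is judged then, once.
The state is a dict: "clock": time; "joints": joint angles; "qvel": joint speeds; "joint_torque": joint torques, N m; "tool_pos": TCP position; "orientation": TCP orientation; "ft_force": force on the tool from outside, world axes, zero at the start; "torque": the same for the moment, N m; "grip_width": opening from 0.0 (shut) to 1.0 (fully open); "grasp_force": force on a finger pad.
Only numpy, scipy, OpenCV 4.12 (cv2) and the standard library are available. Lean on these libraries where they do the work, as an engineer would, in place of code of your own. Each camera call takes 0.05 s, during which the arm holds its last target. There are 200 camera calls.

## Working session

There is one attempt and no reset: what is moved stays moved. The work goes in short steps, each a Python script; the robot and the scene stay as the last script left them, time stands still between calls to the robot, and variables do not carry over. Pictures are saved under pics/ and viewed, at most 10 in all, crops included, and the job is handed in when it is done.

```bash
mkdir -p pics; ls
python3 - <<'E'
from cell import *
import cv2,numpy as np
for n in ["scene","top","wrist"]:
    im=read_camera(n); cv2.imwrite(f"pics/{n}0.png",im[:,:,::-1])
    i=camera_info(n); print(n,{k:np.round(v,3).tolist() for k,v in i.items()})
a=cv2.imread("pics/scene0.png");b=cv2.imread("pics/top0.png")
cv2.imwrite("pics/s0.png",cv2.resize(a,(768,576)));cv2.imwrite("pics/t0.png",cv2.resize(b,(768,576)))
s=read_state();print(s)
E
```

```text
pics
scene {'vfov': 43.599, 'cx': 262.631, 'cy': 188.787, 'k1': -0.19, 'R': [[0.645, -0.764, 0.004], [-0.448, -0.383, -0.808], [0.619, 0.519, -0.589]], 't': [-0.292, 0.349, 1.007]}
top {'vfov': 54.293, 'cx': 255.39, 'cy': 188.718, 'k1': 0.009, 'R': [[0.006, -1.0, 0.015], [-0.993, -0.008, -0.114], [0.115, -0.015, -0.993]], 't': [0.007, 0.492, 1.133]}
wrist {'vfov': 71.449, 'cx': 249.427, 'cy': 185.421, 'k1': 0.015, 'hand_eye': [[-0.001, -0.968, -0.253, 0.07], [1.0, -0.001, 0.001, 0.001], [-0.001, -0.253, 0.968, -0.187], [0.0, 0.0, 0.0, 1.0]]}
{'clock': 0.15, 'joints': array([ 1.21828631e+00,  9.16805749e-02,  1.23159581e+00,  2.75875588e-06,
        1.81979844e+00, -5.67138078e-02]), 'qvel': array([-0.00070172, -0.00169134, -0.00452011,  0.0007316 ,  0.00041714,
        0.00092724]), 'joint_torque': array([ 1.57369053e-03, -4.47045135e+01, -4.06906378e+01,  6.98596286e-02,
        2.75490142e-02, -1.31340084e-04]), 'tool_pos': array([0.17482002, 0.57369603, 0.19657745]), 'orientation': array([-3.14011301e+00, -8.66851848e-05,  2.84579705e+00]), 'ft_force': array([ 0.06949967,  0.29167545, -0.68463856]), 'torque': array([ 0.05742963,  0.01857954, -0.0009389 ]), 'grasp_force': 0.0, 'grip_width': 0.9967908156922536}
```

View pics/s0.png

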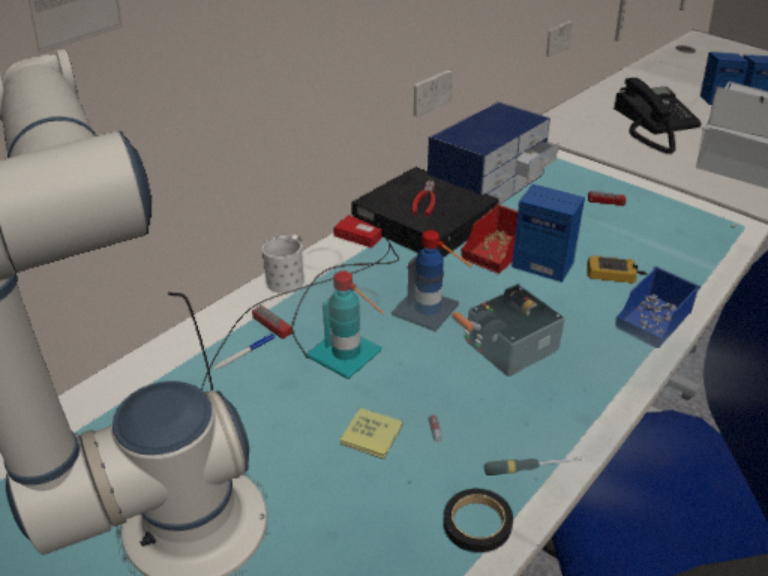

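View pics/t0.png

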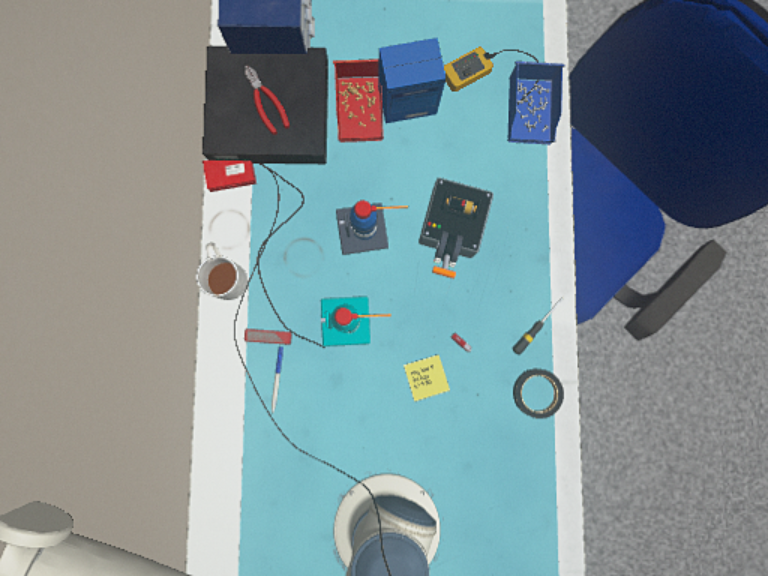

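The scene view (768 px scale) has the blue duster's cap at (431,239) and the bar at about (463,321). In the top view they are at (364,208) and (444,271).

Possible mix-ups:
- **Red cap:** the turquoise canister's cap at top (343,316) / scene (344,279). I choose the blue duster on the dark stand, top (364,208).
- **Orange bar:** the orange straws at top (395,207) and (375,315). I choose the bar in front of the tester, (444,271).

```bash
cat > h.py <<'E'
from cell import *
import cv2,numpy as np
from scipy.spatial.transform import Rotation as Ro
def cam(n,st=None):
    i=camera_info(n); f=192/np.tan(np.radians(i["vfov"])/2)
    if n=="wrist":
        T=np.eye(4);T[:3,:3]=Ro.from_euler("xyz",st["orientation"]).as_matrix();T[:3,3]=st["tool_pos"]
        W=T@np.array(i["hand_eye"]);R=W[:3,:3].T;t=-R@W[:3,3]
    else: R,t=np.array(i["R"]),np.array(i["t"])
    return f,i["cx"],i["cy"],i["k1"],R,t
def ray(c,p):
    f,cx,cy,k,R,t=c; d=np.array([(p[0]-cx)/f,(p[1]-cy)/f]); u=d.copy()
    for _ in range(20): u=d/(1+k*(u@u))
    v=R.T@np.array([*u,1]); return -R.T@t, v/np.linalg.norm(v)
def onz(c,p,z):
    o,v=ray(c,p); return o+v*(z-o[2])/v[2]
def tri(rs):
    A=sum(np.eye(3)-np.outer(v,v) for o,v in rs); b=sum((np.eye(3)-np.outer(v,v))@o for o,v in rs)
    X=np.linalg.solve(A,b); return X,[np.linalg.norm((np.eye(3)-np.outer(v,v))@(X-o)) for o,v in rs]
def blobs(im,lo,hi,s,v,box=None,mn=15):
    h=cv2.cvtColor(im,cv2.COLOR_RGB2HSV).astype(int)
    H=(h[...,0]+90)%180-90
    m=((H>=lo)&(H<=hi)&(h[...,1]>s)&(h[...,2]>v)).astype(np.uint8)
    if box: 
        z=np.zeros_like(m);x0,y0,x1,y1=box;z[y0:y1,x0:x1]=m[y0:y1,x0:x1];m=z
    n,l,st,ce=cv2.connectedComponentsWithStats(m)
    return [(ce[k].round(2),st[k].tolist(),l==k) for k in range(1,n) if st[k][4]>=mn]
E
python3 - <<'E'
from h import *
S=cv2.imread("pics/scene0.png")[:,:,::-1].copy();T=cv2.imread("pics/top0.png")[:,:,::-1].copy()
for nm,im,br,bo in [("scene",S,(270,140,310,185),(295,200,330,235)),("top",T,(225,120,290,160),(275,165,320,195))]:
    print(nm,"red",[b[:2] for b in blobs(im,-10,6,140,60,br)],"or",[b[:2] for b in blobs(im,4,18,120,80,bo)])
a=cv2.resize(S[140:250,260:390],None,fx=5,fy=5,interpolation=cv2.INTER_CUBIC)[:,:,::-1]
b=cv2.resize(T[110:195,215:335],None,fx=5,fy=5,interpolation=cv2.INTER_CUBIC)[:,:,::-1]
cv2.imwrite("pics/c1.png",a);cv2.imwrite("pics/c2.png",b)
E
```

```text
scene red [(array([285.  , 141.29]), [283, 140, 6, 4, 17]), (array([287.55, 159.24]), [282, 153, 14, 13, 132])] or [(array([308.88, 213.45]), [303, 208, 12, 12, 51])]
top red [(array([242.48, 138.74]), [237, 134, 14, 11, 102])] or [(array([295.82, 181.11]), [289, 178, 15, 7, 65])]
```

View pics/c1.png

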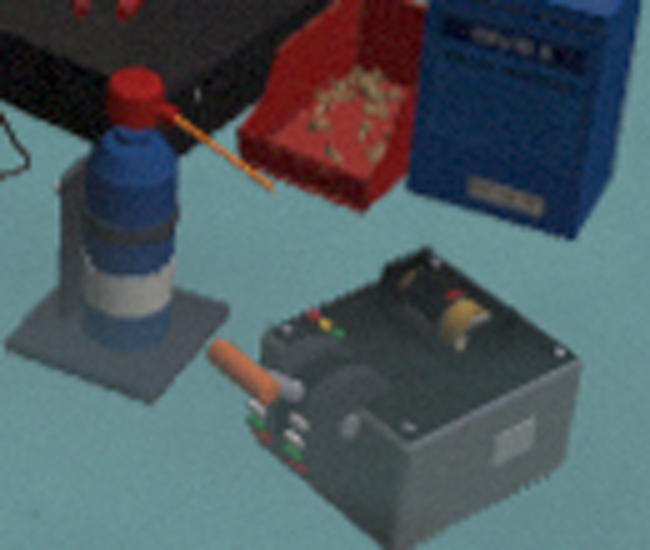

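View pics/c2.png

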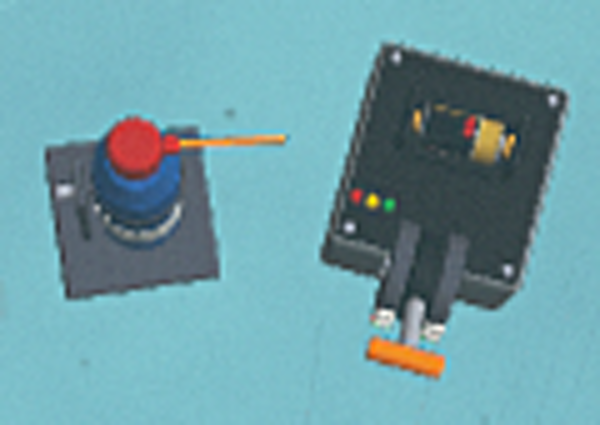

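The crops show the blue canister with the red cap, its top centre at about scene (287,156) and top (241.7,139.3). The orange bar is up, centred at scene (309,213) and top (296,181). The tester's case screws in top crop px are (349,227), (508,270), (397,57) and (556,100).

Run:
```python
from h import *
s,t=cam("scene"),cam("top")
print("cap",tri([ray(s,(287.0,156.2)),ray(t,(241.6,139.3))]),onz(t,(241.6,139.3),.179),onz(s,(287,156.2),.179))
print("bar",tri([ray(s,(308.88,213.45)),ray(t,(295.82,181.11))]),onz(t,(295.82,181.11),.123),onz(s,(308.88,213.45),.123))
q=lambda x,y:onz(t,(215+x/5-.4,110+y/5-.4),.085)
fl,fr,bl,br=q(349,227),q(508,270),q(397,57),q(556,100)
print(fl,fr,bl,br)
for d in (bl-fl,br-fr): print("yaw",np.arctan2(d[1],d[0]))
for d in (fl-fr,bl-br): print("yaw",np.arctan2(-d[0],d[1]),np.linalg.norm(d))
e=lambda x,y:onz(t,(215+x/5-.4,110+y/5-.4),.123)
d=e(368,350)-e(443,366);print("bar yaw",np.arctan2(-d[0],d[1]),np.linalg.norm(d))
```

```text
cap (array([0.61163585, 0.05009912, 0.17831635]), [np.float64(0.0011639540817778501), np.float64(0.0011639540817777896)]) [0.61065074 0.05093406 0.179     ] [0.61175376 0.04875949 0.179     ]
bar (array([ 0.50461894, -0.10439815,  0.12493226]), [np.float64(0.0010270892728765277), np.float64(0.0010270892728765108)]) [ 0.50419032 -0.10385628  0.123     ] [ 0.50749729 -0.10372606  0.123     ]
[ 0.58767838 -0.07491187  0.085     ] [ 0.56251751 -0.16964944  0.085     ] [ 0.69218994 -0.10412972  0.085     ] [ 0.6665985  -0.19984752  0.085     ]
yaw -0.27260601182904437
yaw -0.28238674894894933
yaw -0.2595922017766891 0.09802182243535933
yaw -0.2612527841159516 0.09907986159237667
bar yaw -0.20391397640322606 0.043773578062636445
```

Both points triangulate to 0.178 m and 0.125 m, against 0.179 and 0.123 in the text. The case screws also give a tester origin that predicts the bar within 1 mm. Next I press the cap.

Run:
```python
from h import *
Y=-0.268
C=np.array([.611,.050])
def st(l):
    s=read_state();print(l,round(s["clock"],2),s["tool_pos"].round(4),s["ft_force"].round(2),s["orientation"].round(3),round(float(s["grip_width"]),3));return s
for y in(Y,Y+np.pi,Y-np.pi):
    for p in((*C,.25),(.505,-.104,.25)):
        q=ctrl.inverse_kinematics(p,[np.pi,0,y]);print(y,None if q is None else np.round(q,2))
ctrl.move_linear([.175,.574,.28],max_speed=.2)
ctrl.grip(0.0,20); st("shut")
ctrl.goto([*C,.27],[np.pi,0,Y+np.pi]); st("above")
ctrl.move_linear([*C,.186],max_speed=.12); s=st("near"); f0=s["ft_force"][2]
z=.182
while z>.160:
    ctrl.move_linear([*C,z],max_speed=.03); s=st("p")
    if s["ft_force"][2]-f0>11: break
    z-=.0015
ctrl.sleep(.2); st("down")
```

```text
-0.268 [ 0.03  0.15  1.08 -0.    1.92  1.86]
-0.268 [-0.27 -0.12  1.34 -0.    1.92  1.57]
2.8735926535897933 [ 0.03  0.15  1.08  0.    1.92 -1.28]
2.8735926535897933 [-0.27 -0.12  1.34  0.    1.92 -1.57]
-3.409592653589793 [ 0.03  0.15  1.08  0.    1.92 -1.28]
-3.409592653589793 [-0.27 -0.12  1.34  0.    1.92 -1.57]
shut 2.06 [0.175 0.574 0.28 ] [-0.56 -0.03  0.25] [ 3.142 -0.     2.846] 0.003
above 4.48 [0.6109 0.051  0.2701] [-0.25 -0.45  0.01] [3.141 0.    2.875] 0.008
near 5.33 [0.6113 0.0501 0.1871] [ 0.53 -0.08  0.33] [3.141e+00 1.000e-03 2.874e+00] 0.0
p 5.62 [0.6111 0.05   0.1823] [-0.65 -0.1  -0.23] [3.141 0.    2.874] 0.006
p 5.87 [0.611  0.05   0.1804] [-0.86 -0.03  0.01] [-3.142 -0.     2.874] 0.006
p 6.12 [0.6109 0.05   0.1788] [-0.13 -0.71 -0.57] [-3.142 -0.     2.874] 0.004
p 6.37 [0.611  0.05   0.1773] [-0.03 -0.54  0.76] [-3.142 -0.     2.874] 0.005
p 6.62 [0.6109 0.05   0.1758] [ 0.57  1.12 -0.33] [-3.141 -0.     2.874] 0.003
p 6.87 [0.611  0.05   0.1743] [-0.33 -0.22 -0.84] [-3.142 -0.     2.874] 0.004
p 7.12 [0.6109 0.05   0.1728] [ 0.43 -0.03  0.17] [-3.141 -0.     2.874] -0.0
p 7.37 [0.6109 0.05   0.1713] [ 0.7   0.04 -0.85] [-3.141 -0.     2.874] 0.004
p 7.62 [0.6109 0.05   0.1698] [-0.46  0.15  0.05] [-3.141 -0.     2.874] 0.005
p 7.87 [0.6109 0.05   0.1683] [ 0.09  0.37 -0.42] [-3.141 -0.     2.874] 0.008
p 8.12 [0.6109 0.05   0.1668] [-0.88  0.11  0.59] [-3.142 -0.     2.874] 0.006
p 8.37 [0.6109 0.05   0.1653] [ 0.03 -0.05  0.32] [-3.142 -0.     2.874] 0.005
p 8.62 [0.611  0.05   0.1638] [ 0.59 -0.59  0.76] [-3.142 -0.     2.874] 0.004
p 8.87 [0.6109 0.05   0.1623] [ 0.85 -0.56  0.01] [-3.141 -0.     2.874] 0.008
p 9.12 [0.6109 0.05   0.1608] [ 0.25  0.14 -0.52] [-3.142 -0.     2.874] 0.001
down 9.32 [0.611 0.05  0.161] [-0.31 -0.43  0.15] [3.142 0.    2.874] 0.003
```

No contact down to 0.161 m, so I'll look.

Run:
```python
from h import *
S=read_camera("scene");T=read_camera("top");W=read_camera("wrist")
for n,i in(("S1",S),("T1",T),("W1",W)): cv2.imwrite(f"pics/{n}.png",i[:,:,::-1])
a=cv2.resize(S[90:220,240:370],(400,400),interpolation=cv2.INTER_CUBIC)
b=cv2.resize(W,(400,300),interpolation=cv2.INTER_AREA);b=cv2.copyMakeBorder(b,0,100,0,0,cv2.BORDER_CONSTANT)
cv2.imwrite("pics/m1.png",np.hstack([a,b])[:,:,::-1])
```

```text
(no output)
```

View pics/m1.png

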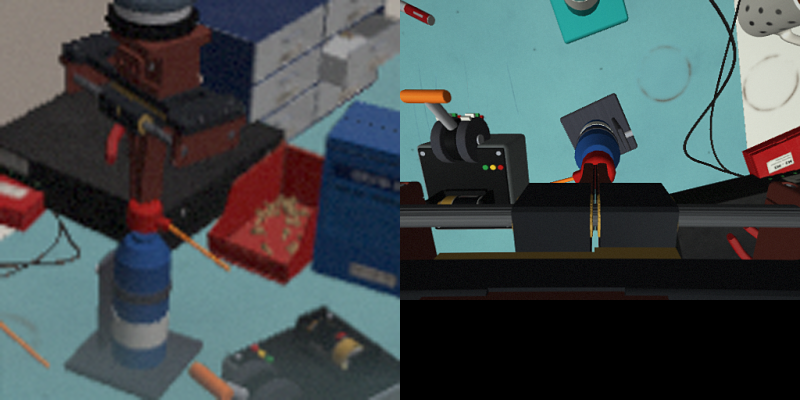

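The fingers seem to be right at the cap, but it's unclear how they lie relative to it, so I'll zoom in.

Run:
```python
from h import *
S=cv2.imread("pics/S1.png");W=cv2.imread("pics/W1.png")
a=cv2.resize(S[130:180,262:312],(400,400),interpolation=cv2.INTER_CUBIC)
b=cv2.resize(W[150:250,200:300],(400,400),interpolation=cv2.INTER_CUBIC)
cv2.imwrite("pics/m2.png",cv2.convertScaleAbs(np.hstack([a,b]),alpha=1.6))
f,cx,cy,k,R,t=cam("scene")
def pr(c,X):
    f,cx,cy,k,R,t=c;p=R@X+t;u=p[:2]/p[2];u=u*(1+k*u@u);return f*u+[cx,cy]
s=read_state();c=cam("wrist",s);print(c[4],c[5])
for z in(.161,.178): print(z,"scene",pr(cam("scene"),np.array([.611,.05,z])),"wrist",pr(c,np.array([.611,.05,z])))
```

```text
[[ 2.65411352e-01  9.64134928e-01  8.09111364e-04]
 [ 9.32782018e-01 -2.56992477e-01  2.52730239e-01]
 [ 2.43873986e-01 -6.63227499e-02 -9.67536445e-01]] [-0.21166013 -0.57740305  0.20829858]
0.161 scene [286.25798742 161.70350002] wrist [247.86835388 212.85449989]
0.178 scene [286.45888249 156.46410624] wrist [247.74736914 221.65198173]
```

View pics/m2.png

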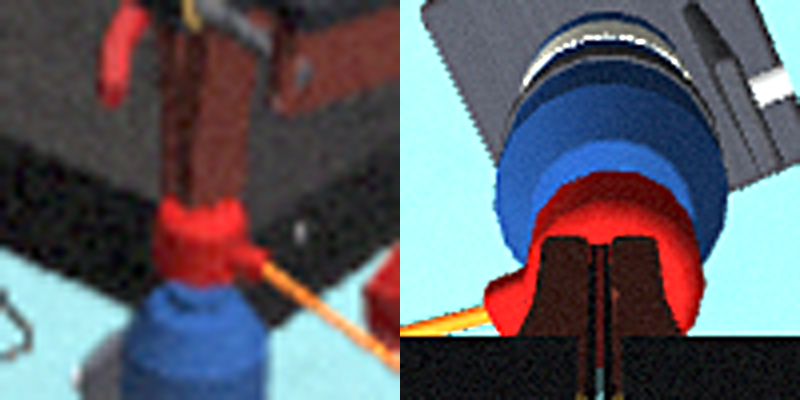

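The visible fingertip ends at scene y≈156 and wrist (250,209). Both project to z≈0.179, not the reported 0.161, so the shut tips probably sit about 18 mm behind the reported TCP and are just above the cap. The cap has not moved, so I continue down with force watching.

Run:
```python
from h import *
print(ctrl.grasp_offset)
C=np.array([.611,.050]); z=.159; n=0
fz=lambda:np.mean([(ctrl.sleep(.01),read_state()["ft_force"][2])[1] for _ in range(8)])
while z>.140:
    ctrl.move_linear([*C,z],max_speed=.03); f=fz(); s=read_state()
    print(round(s["clock"],2),s["tool_pos"].round(4),round(f,2))
    if f>11: break
    z-=.0015
```

```text
0.0187
9.78 [0.6109 0.05   0.1589] 0.13
10.1 [0.611  0.05   0.1574] 0.06
10.42 [0.6109 0.05   0.1559] 0.12
10.73 [0.611  0.05   0.1545] -0.11
11.05 [0.6111 0.05   0.1538] 4.17
11.37 [0.6111 0.05   0.1518] 5.1
11.68 [0.6111 0.05   0.1504] 5.9
12.0 [0.6111 0.05   0.1491] 6.68
12.32 [0.6111 0.05   0.1478] 6.87
12.63 [0.6112 0.05   0.1472] 9.64
12.95 [0.6113 0.05   0.1471] 14.03
```

The cap bottomed out: contact at TCP 0.1541, hard stop at 0.1471, which is 7 mm of travel at 4 to 7.5 N. The shut tips therefore sit about 24 mm behind the TCP. Now I release, move over the bar and find contact.

```bash
cat >> h.py <<'E'
Y=-0.268; XT=np.array([np.cos(Y),np.sin(Y)]); B=np.array([.5045,-.1035])-.002*XT
def fz(n=6): return np.mean([(ctrl.sleep(.01),read_state()["ft_force"])[1] for _ in range(n)],axis=0)
E
python3 - <<'E'
from h import *
ctrl.move_linear([.611,.05,.165],max_speed=.05); print("released",fz().round(2))
ctrl.move_linear([.611,.05,.25],max_speed=.2)
ctrl.goto([*B,.2],[np.pi,0,Y+np.pi])
ctrl.move_linear([*B,.113],max_speed=.12); f0=fz();print(f0.round(2),read_state()["tool_pos"],read_state()["clock"])
T=read_camera("top");bb=blobs(T,-10,6,140,60,(225,120,290,160));print([b[:2] for b in bb])
z=.111
while z>.095:
    ctrl.move_linear([*B,z],max_speed=.03); f=fz()-f0; s=read_state()
    print(round(s["clock"],2),s["tool_pos"].round(4),f.round(2))
    if f[2]>3: break
    z-=.001
S=read_camera("scene");cv2.imwrite("pics/S2.png",S[:,:,::-1])
cv2.imwrite("pics/S2c.png",cv2.resize(S[110:260,250:400],(600,600),interpolation=cv2.INTER_CUBIC)[:,:,::-1])
E
```

```text
released [-0.01  0.01  0.19]
[-0.08  0.14  0.15] [ 0.50325076 -0.10304145  0.11428987] 15.8667
[(array([242.48, 138.74]), [237, 134, 14, 11, 102])]
16.22 [ 0.5026 -0.103   0.1112] [-0.12 -0.21 -0.28]
16.52 [ 0.5025 -0.103   0.1099] [ 0.1  -0.18  0.07]
16.82 [ 0.5025 -0.103   0.1089] [ 0.08 -0.18 -0.11]
17.12 [ 0.5026 -0.103   0.108 ] [ 0.37 -0.29  0.08]
17.42 [ 0.5025 -0.103   0.1069] [ 0.21 -0.06 -0.18]
17.72 [ 0.5025 -0.103   0.106 ] [ 0.07 -0.17 -0.18]
18.02 [ 0.5027 -0.103   0.1053] [ 0.08 -0.21  1.66]
18.32 [ 0.5028 -0.103   0.1051] [-1.19  0.53  5.54]
```

View pics/S2c.png

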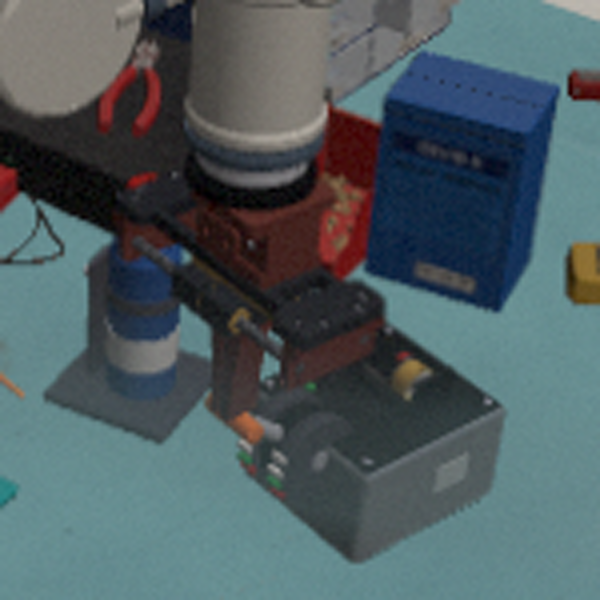

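The cap centroid is back at (242.5,138.7), so it sprang up. Bar contact came at TCP 0.1053, giving the same 24.7 mm offset, and the body clears the cheeks. Now I follow the arc to the third notch.

Run:
```python
from h import *
a0=np.radians(40); zc=.1053; r=.075
ax=B+r*np.cos(a0)*XT; az=zc-r*np.sin(a0)
for th in [*np.arange(.1,.92,.1),.942]:
    p=ax-r*np.cos(a0-th)*XT
    ctrl.move_linear([*p,az+r*np.sin(a0-th)],max_speed=.05)
    f=fz(4); s=read_state(); e=a0-np.arcsin((s["tool_pos"][2]-az)/r)
    print(round(s["clock"],2),round(th,3),"est",round(e,3),s["tool_pos"].round(4),f.round(1))
    if f[2]>20 or np.hypot(*f[:2])>12: print("STOP");break
S=read_camera("scene");cv2.imwrite("pics/S3.png",S[:,:,::-1]);cv2.imwrite("pics/T3.png",read_camera("top")[:,:,::-1])
cv2.imwrite("pics/S3c.png",cv2.resize(S[170:250,280:380],(750,600),interpolation=cv2.INTER_CUBIC)[:,:,::-1])
```

```text
18.68 0.1 est 0.074 [ 0.4992 -0.102   0.1009] [ 1.1 -0.2  7.1]
19.02 0.2 est 0.182 [ 0.4943 -0.1008  0.0941] [-2.9  0.5  6.6]
19.35 0.3 est 0.287 [ 0.4903 -0.0997  0.087 ] [-5.7  1.2  8.2]
19.68 0.4 est 0.38 [ 0.488  -0.099   0.0805] [-6.7  1.9 10.5]
20.02 0.5 est 0.49 [ 0.4861 -0.0985  0.0726] [-6.2  1.4  7.5]
20.35 0.6 est 0.591 [ 0.4856 -0.0984  0.0651] [-3.6  0.7  6.1]
20.68 0.7 est 0.683 [ 0.4856 -0.0984  0.0583] [-4.   0.9  9.1]
21.02 0.8 est 0.785 [ 0.486  -0.0985  0.0506] [-3.   0.6  7.5]
21.35 0.9 est 0.887 [ 0.4872 -0.0988  0.043 ] [-3.1  0.8  6.8]
21.63 0.942 est 0.927 [ 0.4876 -0.0989  0.0401] [-3.7  0.8  7.9]
```

View pics/S3c.png

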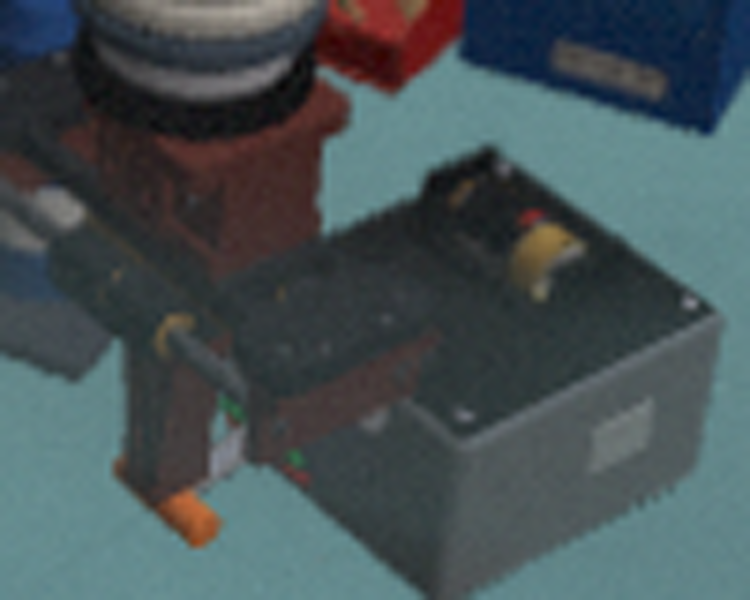

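The dial reads an estimated 0.927 rad by tool height, and the bar is held under the fingertips with its right end at scene px ≈(307,240). I'll cross-check that end's position by projecting it for several angles.

Run:
```python
from h import *
S=cv2.imread("pics/S3.png")[:,:,::-1].copy();S0=cv2.imread("pics/scene0.png")[:,:,::-1].copy()
def pr(c,X):
    f,cx,cy,k,R,t=c;p=R@X+t;u=p[:2]/p[2];u=u*(1+k*u@u);return f*u+[cx,cy]
c=cam("scene");bb=np.array([.5045,-.1035]);a0=np.radians(40);r=.075
ax=bb+r*np.cos(a0)*XT;yT=np.array([-XT[1],XT[0]])
def corner(im,box):
    b=max(blobs(im,4,18,120,80,box),key=lambda b:b[1][4]);ys,xs=np.where(b[2])
    return b[1],"right",xs.max(),"bottom",ys.max()
def model(th):
    P=[]
    for u in(-.022,.022):
      for w in np.linspace(0,2*np.pi,40):
        q=-r*np.cos(a0-th)+.007*np.cos(w);z=.075+r*np.sin(a0-th)+.007*np.sin(w)
        P.append(pr(c,np.array([*(ax+q*XT+u*yT),z])))
    P=np.array(P);return P.max(0).round(1)
print("rest",corner(S0,(295,200,330,235)),model(0))
print("now",corner(S,(290,220,320,250)),[(t,model(t)) for t in(.85,.9,.942,1.0,1.05)])
s=read_state();print(s["tool_pos"],s["clock"])
```

```text
rest ([303, 208, 12, 12, 51], 'right', np.int64(314), 'bottom', np.int64(219)) [315.9 221. ]
now ([301, 235, 8, 8, 36], 'right', np.int64(308), 'bottom', np.int64(242)) [(0.85, array([309.1, 241.5])), (0.9, array([309.2, 242.4])), (0.942, array([309.3, 243.2])), (1.0, array([309.6, 244.3])), (1.05, array([309.9, 245.1]))]
[ 0.48762701 -0.09893239  0.04014149] 21.7333
```

The camera puts the dial at 0.95 to 1.0 rad after the mask bias seen at rest, and the tool height gives 0.93. Both match the third notch, well clear of 1.257. I'll check that it holds, then hand in.

Run:
```python
from h import *
ctrl.sleep(.5);s=read_state();print(s["tool_pos"],s["ft_force"],s["clock"])
print(sign_off())
```

```text
[ 0.48763671 -0.09891983  0.040157  ] [-4.23677829  2.11318435  8.25909688] 22.2333
the job is handed in; nothing more can be done
None
```

I pressed the blue duster's cap its full 7 mm and it sprang back up. The dial was then pressed to the third notch, about 0.93–0.95 rad, and handed in at 22.2 s with the shut fingers still holding it at about 8 N.

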